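# Try and clear the cell counter, then click the tally

## Task

Make the counters ready for the next blood slide with light taps of the fingertips, in this order: try the leftmost key of the blood cell counter, then press its rightmost key, which clears it, and then click the lever of the hand tally counter for the new slide, letting each one spring back up. Do not press any of the six keys between, leave the tally counter standing where it is without lifting it, press nothing hard, and do not disturb the other things on the desk.

Things in the scene. Friction and masses are not known exactly. Their poses are not given: they have to be found in the camera images.
- diff_counter: blood cell counter, fixed: beige desk instrument with a row of eight keys (six white, then red, then blue) on its low sloping front, and a raised back with number windows; 110 deep (x) by 190 wide (y), back 65 mm high (76 with a round switch). Origin: centre of its underside; x from the keys to the back, y to the left seen from the keys, z up. Keys at 22 mm pitch along y, from +77 to -77 mm, each 16 mm (y) by 19 mm (x).
- left_key_top (a point): middle of the top face of the leftmost key (at +y of the row), key up; 34 mm above the desk, the key's rear edge 2 mm higher, its front edge 2 mm lower. Axes as the counter's. Keys stand about 7 mm proud and slide 3 mm in, square to the slope (10.5 degrees off vertical), on a spring: 1.2 mm in at about 4 N, fully in at 9 N against a hard stop.
- right_key_top (a point): the same point on the rightmost key (at -y of the row).
- tally_stand: steel foot plate 70 (x) by 90 (y) by 10 mm, loose on the desk, about 0.7 kg with the hand tally counter clipped upright on it: a round bright metal body 23 mm thick (x), 46 wide (y), top 56 mm above the desk, with a flat lever on top, a small knob at its -y end and a ring at its +y end. Origin on the desk under the body, 6 mm to +y of the plate's middle; y along the lever, z up.
- tally_lever_top (a point): on the upper face of the tally's lever, 9 mm from its free end, lever up; 63 mm above the desk. Lever 10 mm wide (x of the stand), 35 mm long (y), hinged at its +y end; its free end, at y = -26 mm, is its highest point, 65 mm up. Pressed, the free end sinks 8.5 mm at up to 2.5 N, then meets the hard body; it springs back. Axes as the stand's.
- tally_lever (a joint): lever of the tally counter, rad: 0 up (may rest up to 0.07 from friction), 0.244 fully down
- diff_counter_key_0 (a joint): first (leftmost) key from the left of the cell counter, m: 0 up (may rest up to 0.0004 from friction), 0.003 fully in
- diff_counter_key_1 (a joint): second key from the left of the cell counter, m: 0 up (may rest up to 0.0004 from friction), 0.003 fully in
- diff_counter_key_2 (a joint): third key from the left of the cell counter, m: 0 up (may rest up to 0.0004 from friction), 0.003 fully in
- diff_counter_key_3 (a joint): fourth key from the left of the cell counter, m: 0 up (may rest up to 0.0004 from friction), 0.003 fully in
- diff_counter_key_4 (a joint): fifth key from the left of the cell counter, m: 0 up (may rest up to 0.0004 from friction), 0.003 fully in
- diff_counter_key_5 (a joint): sixth key from the left of the cell counter, m: 0 up (may rest up to 0.0004 from friction), 0.003 fully in
- diff_counter_key_6 (a joint): seventh key from the left of the cell counter, m: 0 up (may rest up to 0.0004 from friction), 0.003 fully in
- diff_counter_key_7 (a joint): eighth (rightmost) key from the left of the cell counter, m: 0 up (may rest up to 0.0004 from friction), 0.003 fully in
- dropper_bottle: bystander: brown dropper bottle with black bulb, 29 mm across, 102 mm high, standing; origin at the centre of its underside
- spare_eyepiece: bystander: black microscope eyepiece, 39 mm across, 46 mm high, standing; origin at the centre of its underside
- slide_box: bystander: green flat slide box, 73 (x) by 105 (y) by 34 mm; origin at the centre of its underside
- eraser: bystander: blue and white eraser, 19 (x) by 44 (y) by 12 mm; origin at the centre of its underside
- screwdriver: bystander: small screwdriver with a yellow handle, lying, 116 mm long (y), 17 mm thick; origin at the centre of its underside

How it is judged:
By the outcome, as a careful person would: the job done as asked, in the order asked, and still so for the second after the job is handed in, with the robot touching nothing.
It also fails if it takes over 56 s, if anything falls off the work surface, if the arm or the gripper's body presses on something with over 40 N, if the wrist force passes 120 N, or if a joint passes its speed limit or range.

## Robot

A 6-joint arm with a two-finger parallel gripper is mounted at the origin on a cart in front of the work surface, level with it; the furniture and walls round the work are solid. World frame = base frame: x ahead of the robot, y to its left, z up, the work surface at z = 0. Lengths are in mm, angles in rad, forces in N, time in s.
With the tool pointing down it reaches from about 400 to 925 mm from the base axis. Payload 12.5 kg.
Tool frame: the origin (TCP) lies between the finger pads; the fingertips stand 22 mm ahead of it and the grasp point (between the pads) lies 3 mm ahead of it; z points along the fingers, y is the line along which they close (so a half turn about z gives the same grasp; the last joint's range is limited). The gripper opens to 95 mm and grips with 3 to 60 N. Pads are 20 mm wide; open, the fingers measure 119 mm over their backs; the gripper's body (75 mm by 180 mm) begins 59 mm behind the grasp point.
Start: joints at [-1.346, 0.491, 1.559, -0, 1.092, -0.106], TCP at [203.023, -591.123, 236.661] pointing down, gripper open.
Joint ranges: [-3.1, 3.1], [-0.84, 2.19], [0.05, 2.79], [-1.13, 4.28], [0.06, 2.93], [-2.69, 2.69]. Speed limits (rad/s): [2.22, 2.22, 2.79, 3.14, 3.14, 3.14].

## Interface

Orientations are given as a unit quaternion [w, x, y, z].
In Python, from bench import status, imaging, robot gives the robot as it stands.
- The arm moves only by the tool drive_tool, never from a script. Its argument "motion" is a list of rows, each a list of 5 numbers: the finger opening in mm, from 0 to 95.1, then the shift along the tool's x, y, z in mm, then the turn about the tool's z in rad. In form: [[fingers, tx, ty, tz, turn], ...]. A call has 1 to 10 rows; each row is the pose to reach, as a shift and turn from the pose commanded when the call began, along the tool's axes at that moment; what a row does not reach only later rows make up. A row lasts 1/8 s, in which the tool goes at most 62.5 mm and 10.7 degrees, less where a joint would pass 70% of its speed; a pose out of reach is approached as far as the arm can. A call with a gripper value outside its range is refused whole. The fingers move at their own pace and stop on an object; the grip force is fixed at half the most. Time passes only in rows, so rows that repeat a pose let the fingers close. It gives the time, the measured TCP pose, the force, the opening and the grip force at its end, in the units of the state.
- status.sense(): the state, without advancing time (a new reading comes with each control period).
- imaging.camera(name): name is "side" or "top" or "wrist"; returns the picture (384x512x3 uint8, red, green, blue); there is no depth.
- imaging.camera_info(name): a dict with "fx", "fy", "cx", "cy" (pixels), "view" (4x4, takes a point from world to camera coordinates); the wrist camera has in their place "tool_from_camera" (4x4, takes a point from camera to tool coordinates, whose origin is the TCP and whose axes are the flange's). Camera axes: x right, y up, looking along -z (the intrinsics and any distortion apply to the point x, -y, -z); pixel columns grow to the right and rows downward; lengths in mm; the calibration is good to about 2 mm. A picture is of the moment at which its call begins: read the wrist's pose just before it. camera_info takes no time and is no camera call.
- robot.close_job(): hands the job in; it is judged then, once.
The state is a dict: "time_s": time; "joints": joint angles; "qvel": joint speeds; "effort": joint torques, N m; "ee_pos": TCP position; "orientation": TCP orientation; "ft_force": force on the tool from outside, world axes, zero at the start; "ft_torque": the same for the moment, N m; "opening": finger opening in mm; "gripper_force": force on a finger pad.
Only numpy, scipy, OpenCV 4.12 (cv2) and the standard library are available. Lean on these libraries where they do the work, as an engineer would, in place of code of your own. Each camera call takes 0.05 s, during which the arm holds its last target. There are 200 camera calls.

## Working session

There is one attempt and no reset: what is moved stays moved. The work goes in short steps, Python scripts to look and compute and a tool call to move; the robot and the scene stay as the last step left them, time stands still between calls to the robot, and variables do not carry over. Pictures are saved under pics/ and viewed, at most 10 in all, crops included, and the job is handed in when it is done.

Besides the shell and the picture viewer there is one more tool, called as name([rows], argument=value, ...), one row to a line, values as JSON. drive_tool: Moves the arm, as the interface text tells. Its arguments: {"type":"object","properties":{"motion":{"type":"array"}},"required":["motion"]}

```bash
mkdir -p pics
python3 - <<'E'
from bench import status, imaging, robot
import cv2, numpy as np
np.set_printoptions(precision=4,suppress=True)
for n in ("top","side"):
    im=imaging.camera(n); cv2.imwrite(f"pics/{n}.png",cv2.resize(im[:,:,::-1],(800,600),interpolation=cv2.INTER_CUBIC)); cv2.imwrite(f"pics/{n}_raw.png",im[:,:,::-1])
    print(n,imaging.camera_info(n))
print(imaging.camera_info("wrist"));print(status.sense())
E
```

```text
top {'fx': 364.7446040182919, 'fy': 364.7446040182919, 'cx': 254.81618766398205, 'cy': 186.81995695808658, 'view': array([[   -0.0139,    -0.9999,     0.0095,   -76.5674],
       [    0.9983,    -0.0133,     0.0569,  -449.9893],
       [   -0.0567,     0.0103,     0.9983, -1307.1049],
       [    0.    ,     0.    ,     0.    ,     1.    ]])}
side {'fx': 381.1493513872047, 'fy': 381.1493513872047, 'cx': 256.0060120840203, 'cy': 187.56180481988952, 'view': array([[  -0.9956,   -0.0933,   -0.0012,  433.3637],
       [   0.049 ,   -0.5333,    0.8445, -107.1705],
       [  -0.0794,    0.8408,    0.5355, -955.979 ],
       [   0.    ,    0.    ,    0.    ,    1.    ]])}
{'fx': 286.6530715166542, 'fy': 286.6530715166542, 'cx': 257.6570739704368, 'cy': 189.76522815492575, 'tool_from_camera': array([[   0.0004,    0.9654,    0.2609,   73.7296],
       [   1.    ,   -0.0004,   -0.0001,    0.3393],
       [   0.0001,    0.2609,   -0.9654, -148.535 ],
       [   0.    ,    0.    ,    0.    ,    1.    ]])}
{'time_s': 0.1, 'joints': array([-1.3456,  0.4915,  1.5594, -0.    ,  1.0917, -0.1056]), 'qvel': array([ 0.0008, -0.002 , -0.0034,  0.0012, -0.001 ,  0.0005]), 'effort': array([  0.0031, -61.3621, -25.8606,   0.0694,   0.047 ,  -0.0001]), 'ee_pos': array([ 202.9827, -590.9108,  236.135 ]), 'orientation': array([-0.0005,  0.9864,  0.1647, -0.    ]), 'ft_force': array([ 0.3178,  0.8533, -0.2716]), 'ft_torque': array([-0.0033,  0.0156, -0.0361]), 'gripper_force': 0.0, 'opening': 95.01822947289197}
```

View pics/top.png

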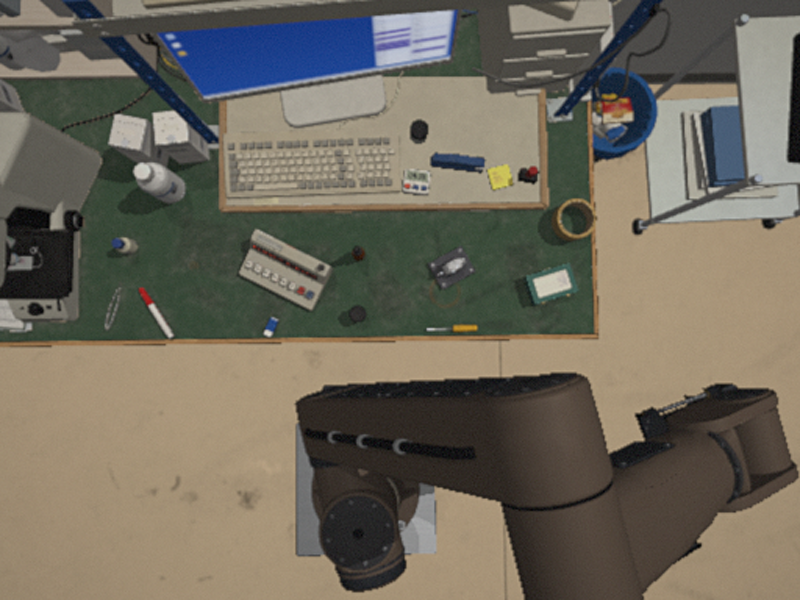

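View pics/side.png

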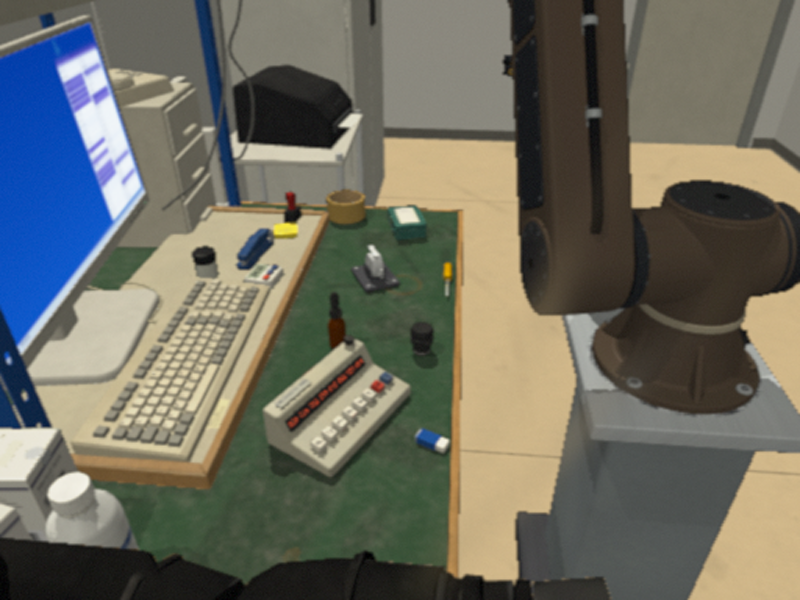

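The top view shows the counter at about (285,270) of 800x600, with its keys from (250,267) to the blue one at (310,294), and the tally at (453,266). The side view shows the same layout. Next I'll enlarge crops of both.

Run:
```python
import cv2, numpy as np
t=cv2.imread("pics/top_raw.png"); s=cv2.imread("pics/side_raw.png")
f=lambda im,x,y,w,h:cv2.resize(im[y:y+h,x:x+w],(400,300),interpolation=cv2.INTER_CUBIC)
a=np.vstack([np.hstack([f(t,148,142,72,54),f(t,270,150,40,30)]),np.hstack([f(s,166,212,104,78),f(s,215,150,48,36)])])
cv2.imwrite("pics/crops.png",a)
```

```text
(no output)
```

View pics/crops.png

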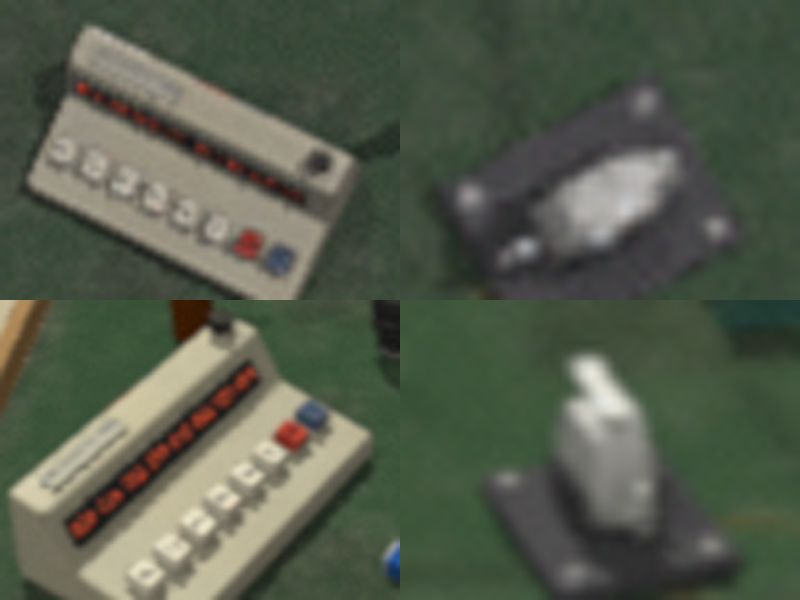

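```bash
cat > h.py <<'E'
import numpy as np
from bench import status, imaging, robot
from scipy.spatial.transform import Rotation as R
np.set_printoptions(precision=1,suppress=True)
def cam(n,s=None):
    i=imaging.camera_info(n)
    if n=="wrist":
        q=s["orientation"]; T=np.eye(4); T[:3,:3]=R.from_quat([*q[1:],q[0]]).as_matrix(); T[:3,3]=s["ee_pos"]
        M=T@i["tool_from_camera"]
    else: M=np.linalg.inv(i["view"])
    return i,M
def ray(c,u,v):
    i,M=c; d=M[:3,:3]@np.array([(u-i["cx"])/i["fx"],-(v-i["cy"])/i["fy"],-1]); return M[:3,3],d
def at(c,u,v,z):
    o,d=ray(c,u,v); return o+d*(z-o[2])/d[2]
def proj(c,p):
    i,M=c; q=np.linalg.inv(M)@np.r_[p,1]; return np.array([i["cx"]+i["fx"]*q[0]/-q[2], i["cy"]-i["fy"]*q[1]/-q[2]])
E
python3 - <<'E'
from h import *
t=cam("top");s=cam("side")
T=lambda x,y:(148+x/5.556,142+y/5.556); S=lambda x,y:(166+x/3.846,212+(y-300)/3.846)
T2=lambda x,y:(270+(x-400)/10,150+y/10); S2=lambda x,y:(215+(x-400)/8.333,150+(y-300)/8.333)
L=at(t,*T(62,150),34);Rr=at(t,*T(281,258),34);print("top",L,Rr,np.linalg.norm(L-Rr),np.degrees(np.arctan2(*(L-Rr)[[1,0]])))
L=at(s,*S(146,577),34);Rr=at(s,*S(312,414),34);print("side",L,Rr,np.linalg.norm(L-Rr),np.degrees(np.arctan2(*(L-Rr)[[1,0]])))
print("free end",at(t,*T2(670,160),64),at(s,*S2(590,362),65))
print("screws top",[at(t,*T2(*p),11) for p in [(470,195),(645,100),(718,228)]])
print("screws side",[at(s,*S2(*p),11) for p in [(508,478),(710,545),(575,573)]])
E
```

```text
top [515.9 257.5  34. ] [444.6 117.6  34. ] 156.9904173006167 63.013756675111935
side [515.  260.6  34. ] [443.9 124.6  34. ] 153.45026989426677 62.39559257608925
free end [ 516.9 -230.6   64. ] [ 511.  -221.2   65. ]
screws top [array([ 511.1, -164.3,   11. ]), array([ 545. , -228.7,   11. ]), array([ 497.8, -254.3,   11. ])]
screws side [array([ 544.2, -228. ,   11. ]), array([ 464.2, -186.8,   11. ]), array([ 510. , -163.3,   11. ])]
```

The counter's yaw is about -27°: left key at (515.5,259), right key at (444,120), 157 mm apart where 154 is right. The stand's yaw is about 28°: lever point near (509.6,-218.7), and the free end agrees. Next I'll move over the left key with the fingers closed.

```bash
cat >> h.py <<'E'
def to(p,th=None,s=None):
    "shift in tool axes and turn (nominally vertical tool) to bring TCP to p, tool x to heading th deg"
    s=s or status.sense(); q=s["orientation"]; M=R.from_quat([*q[1:],q[0]]).as_matrix()
    h=np.degrees(np.arctan2(M[1,0],M[0,0])); 
    return M.T@(np.array(p)-s["ee_pos"]), None if th is None else -np.radians(th-h), "heading %.1f"%h
E
python3 - <<'E'
from h import *
for p,th in [((480,-250,200),62.7),((508,262,150),62.7)]: print(to(p,th))
E
```

```text
(array([ 372.7, -232.4,   36.4]), np.float64(-0.7634944725787255), 'heading 19.0')
(array([ 565.5, -707.5,   86.9]), np.float64(-0.7634944725787255), 'heading 19.0')
```

drive_tool([
  [0, 53, -33, 5, -0.15],
  [0, 106, -66, 10, -0.3],
  [0, 160, -99, 15, -0.45],
  [0, 213, -132, 20, -0.6],
  [0, 266, -165, 25, -0.763],
  [0, 320, -199, 31, -0.763],
  [0, 373, -232, 36, -0.763],
  [0, 395, -287, 42, -0.763],
  [0, 417, -341, 48, -0.763],
])

```text
time_s: 1.23
ee_pos: [486.7, -131.1, 188.1]
orientation: [-0.0, 0.854, 0.52, -0.0]
ft_force: [0.2, 0.4, -0.5]
opening: 10.3
gripper_force: 0.0
```

Run:
```python
from h import *
print(status.sense()["ee_pos"],to((508,262,135),62.7),to((444,120,135)))
```

```text
[ 486.7 -131.1  188.1] (array([ 359. , -161.4,   53.1]), np.float64(-0.00020989253575313572), 'heading 62.7') (array([ 203.5, -153.1,   53.1]), None, 'heading 62.7')
```

drive_tool([
  [0, 51, -23, 8, 0],
  [0, 103, -46, 15, 0],
  [0, 154, -69, 23, 0],
  [0, 205, -92, 30, 0],
  [0, 256, -115, 38, 0],
  [0, 308, -138, 45, 0],
  [0, 359, -161, 53, 0],
  [0, 359, -161, 53, 0],
])

```text
time_s: 2.22
ee_pos: [507.8, 262.7, 134.6]
orientation: [-0.0, 0.853, 0.522, -0.0]
ft_force: [0.6, -1.1, 0.1]
opening: 0.4
gripper_force: 0.0
```

Run:
```python
from h import *
import cv2
s=status.sense(); im=imaging.camera("wrist"); c=cam("wrist",s)
np.save("w1.npy",s,allow_pickle=True)
print(s["ee_pos"],s["opening"])
for p in [(515.5,259,34),(444.3,120,34),s["ee_pos"]+[0,0,-22]]: print(proj(c,p))
cv2.imwrite("pics/w1.png",cv2.resize(im[:,:,::-1],(800,600),interpolation=cv2.INTER_CUBIC))
```

```text
[507.8 262.7 134.6] 0.37040350597114324
[266.6 195.9]
[265.2 338.9]
[256.9 230.9]
```

View pics/w1.png

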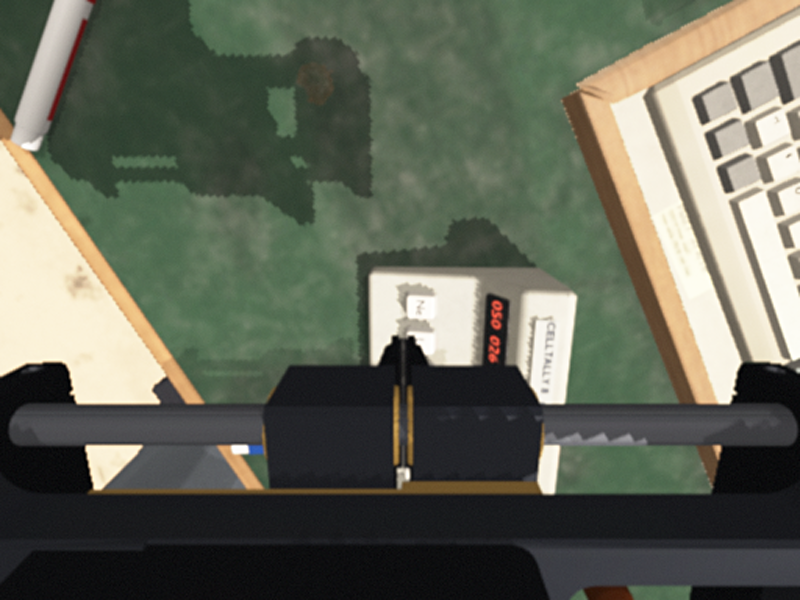

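The wrist view shows the leftmost key at about (421,307) in view pixels, and the counter is squared to the tool. The prediction was (416,306), so it agrees within 3 raw px.

Run:
```python
from h import *
s=np.load("w1.npy",allow_pickle=True).item(); c=cam("wrist",s)
k=at(c,421/1.5625,307/1.5625,34); print(k, at(c,369/1.5625,290/1.5625,20),at(c,370/1.5625,355/1.5625,20))
print(to((*k[:2],34+22+6)))
```

```text
[517.6 257.4  34. ] [492.9 277.4  20. ] [473.5 239.8  20. ]
(array([ 1.3, 10.4, 72.9]), None, 'heading 62.8')
```

drive_tool([
  [0, 1, 10, 40, 0],
  [0, 1, 10, 70, 0],
  [0, 1, 10, 74, 0],
  [0, 1, 10, 74, 0],
])

```text
time_s: 2.78
ee_pos: [518.2, 255.4, 62.3]
orientation: [0.0, 0.854, 0.52, 0.0]
ft_force: [0.4, -0.1, 0.8]
opening: 0.4
gripper_force: 0.0
```

drive_tool([
  [0, 0, 0, 1, 0],
  [0, 0, 0, 2, 0],
  [0, 0, 0, 2, 0],
])

```text
time_s: 3.15
ee_pos: [517.9, 256.0, 60.0]
orientation: [0.0, 0.854, 0.52, 0.0]
ft_force: [-0.7, 0.2, -0.2]
opening: 0.6
gripper_force: 0.0
```

drive_tool([
  [0, 1.5, -2, 0, 0],
  [0, 1.5, -2, 1, 0],
  [0, 1.5, -2, 1.5, 0],
  [0, 1.5, -2, 1.5, 0],
])

```text
time_s: 3.65
ee_pos: [516.7, 258.2, 58.0]
orientation: [0.0, 0.854, 0.52, -0.0]
ft_force: [-0.2, 0.3, -0.5]
opening: 0.6
gripper_force: 0.0
```

drive_tool([
  [0, 0, 0, 0.5, 0],
  [0, 0, 0, 1, 0],
  [0, 0, 0, 1, 0],
])

```text
time_s: 4.03
ee_pos: [516.8, 258.2, 57.2]
orientation: [0.0, 0.854, 0.52, 0.0]
ft_force: [1.0, -0.7, 1.3]
opening: 0.7
gripper_force: 0.8
```

Contact is starting.

drive_tool([
  [0, 0, 0, 0.4, 0],
  [0, 0, 0, 0.8, 0],
  [0, 0, 0, 0.8, 0],
])

```text
time_s: 4.4
ee_pos: [516.9, 258.2, 56.4]
orientation: [0.0, 0.854, 0.52, 0.0]
ft_force: [1.7, -2.4, 4.7]
opening: 0.6
gripper_force: 1.9
```

drive_tool([
  [0, 0, 0, 0.4, 0],
  [0, 0, 0, 0.7, 0],
  [0, 0, 0, 0.7, 0],
])

```text
time_s: 4.78
ee_pos: [517.0, 258.2, 55.8]
orientation: [0.0, 0.854, 0.52, 0.0]
ft_force: [0.5, -2.6, 5.6]
opening: 0.4
gripper_force: 2.5
```

Run:
```python
from h import *
import cv2
im=imaging.camera("wrist"); im2=imaging.camera("side")
cv2.imwrite("pics/w2.png",np.hstack([cv2.resize(im[150:270,190:350,::-1],(400,300)),cv2.resize(im2[212:290,166:270,::-1],(400,300))]))
print(status.sense()["ft_force"])
```

```text
[ 1.3 -2.4  6.3]
```

View pics/w2.png

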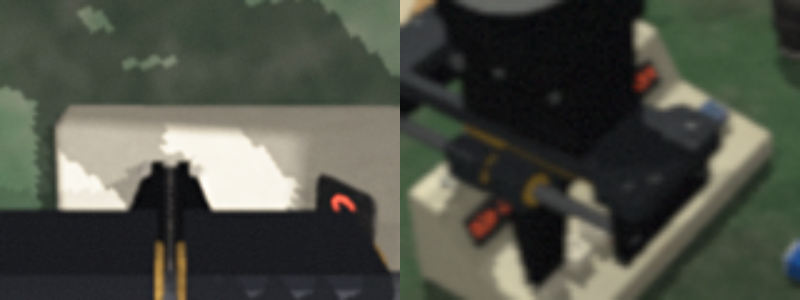

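The pads are on the leftmost key alone, about 2 mm in at 6.5 N. Now I'll release it and shift 154 mm along the row.

drive_tool([
  [0, 0, 0, -3, 0],
  [0, 0, 0, -25, 0],
  [0, -50, 0, -30, 0],
  [0, -105, 0, -30, 0],
  [0, -154, 0, -30, 0],
  [0, -154, 0, -20, 0],
  [0, -154, 0, -7, 0],
  [0, -154, 0, -7, 0],
  [0, -154, 0, -7, 0],
])

```text
time_s: 6.0
ee_pos: [446.2, 122.1, 62.3]
orientation: [-0.0, 0.854, 0.521, -0.0]
ft_force: [-0.2, 0.1, 0.6]
opening: 0.5
gripper_force: 0.0
```

Run:
```python
from h import *
import cv2
s=status.sense();im=imaging.camera("wrist"); im2=imaging.camera("side")
cv2.imwrite("pics/w3.png",np.hstack([cv2.resize(im[150:270,190:350,::-1],(400,300)),cv2.resize(im2[212:290,180:284,::-1],(400,300))]))
print(s["ee_pos"],s["ft_force"],to((446.4,121.1,60),62.7))
```

```text
[446.2 122.1  62.3] [-0.2  0.1  0.6] (array([-0.6,  0.6,  2.6]), np.float64(0.0003319329968050824), 'heading 62.7')
```

View pics/w3.png

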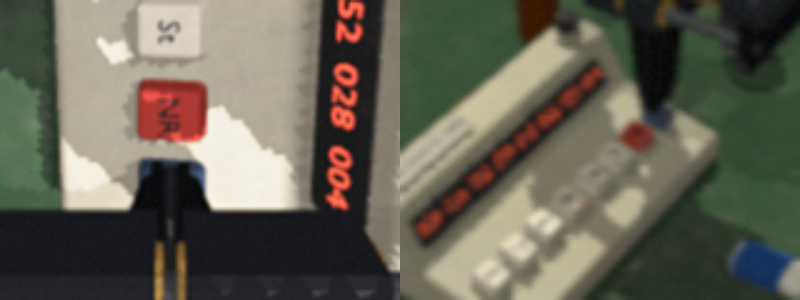

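The tip is over the blue key and clear of the red one. Pressing it the same way.

drive_tool([
  [0, -0.5, 0, 2, 0],
  [0, -0.5, 0, 4, 0],
  [0, -0.5, 0, 5.2, 0],
  [0, -0.5, 0, 5.8, 0],
  [0, -0.5, 0, 5.8, 0],
])

```text
time_s: 6.72
ee_pos: [445.9, 120.9, 56.9]
orientation: [0.0, 0.854, 0.52, 0.0]
ft_force: [1.2, 0.2, 1.2]
opening: 0.9
gripper_force: 0.8
```

drive_tool([
  [0, 0, 0, 0.4, 0],
  [0, 0, 0, 0.8, 0],
  [0, 0, 0, 0.8, 0],
])

```text
time_s: 7.1
ee_pos: [446.0, 120.9, 56.1]
orientation: [0.0, 0.854, 0.52, 0.0]
ft_force: [1.0, -1.8, 5.2]
opening: 0.5
gripper_force: 2.2
```

drive_tool([
  [0, 0, 0, 0.2, 0],
  [0, 0, 0, 0.4, 0],
  [0, 0, 0, 0.4, 0],
])

```text
time_s: 7.48
ee_pos: [446.1, 120.9, 55.8]
orientation: [0.0, 0.854, 0.52, 0.0]
ft_force: [0.8, -3.6, 5.7]
opening: 0.2
gripper_force: 2.7
```

About 6.5 N again. Releasing, then going over the tally.

drive_tool([
  [0, 0, 0, -3, 0],
  [0, 0, 0, -55, 0],
  [0, 0, 0, -114, 0],
  [0, -45, 35, -114, 0.15],
  [0, -91, 70, -114, 0.3],
  [0, -136, 106, -114, 0.45],
  [0, -182, 142, -114, 0.609],
  [0, -227, 177, -114, 0.609],
  [0, -273, 212, -114, 0.609],
  [0, -273, 212, -114, 0.609],
])

```text
time_s: 8.72
ee_pos: [508.8, -222.0, 169.1]
orientation: [0.0, 0.971, 0.238, -0.0]
ft_force: [-0.7, 0.1, -0.0]
opening: 0.4
gripper_force: 0.0
```

Run:
```python
from h import *
import cv2
s=status.sense();im=imaging.camera("wrist");c=cam("wrist",s)
np.save("w4.npy",s,allow_pickle=True)
u=proj(c,(509.6,-218.7,63)); print(s["ee_pos"],s["ft_force"],to((509.6,-218.7,110),27.8),u,proj(c,(513.8,-226.7,65)))
cv2.imwrite("pics/w4.png",cv2.resize(im[100:250,150:350,::-1],(800,600),interpolation=cv2.INTER_CUBIC))
```

```text
[ 508.8 -222.   169.1] [-0.7  0.1 -0. ] (array([ 1.8, -0.5, 59. ]), np.float64(-0.002994396328897219), 'heading 27.6') [254.4 192.5] [264.3 193. ]
```

View pics/w4.png

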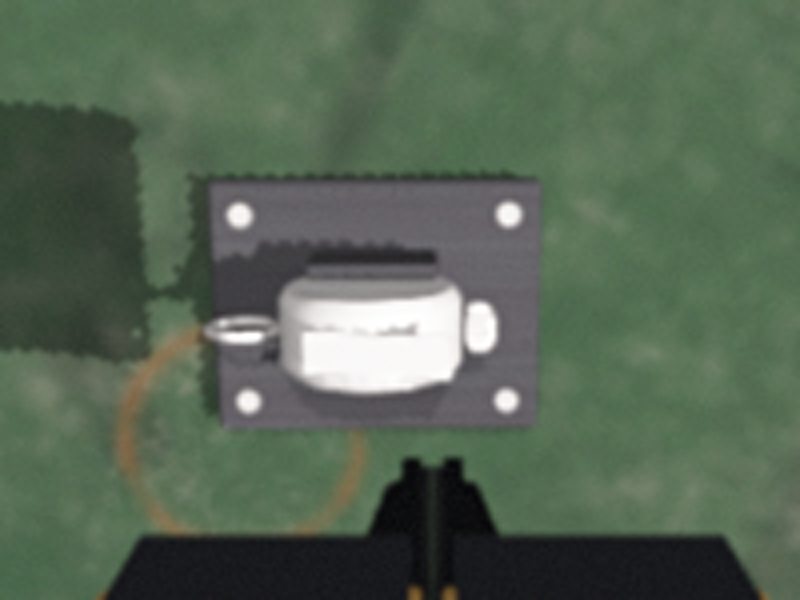

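The view shows the lever from x=302 (hinge) to x=455 (free end) in crop pixels, centre row about 357. It is squared to the tool; the ring is on the left, the knob on the right.

Run:
```python
from h import *
s=np.load("w4.npy",allow_pickle=True).item(); c=cam("wrist",s)
f=lambda x,y,z:at(c,150+x/4,100+y/4,z)
a=f(455,357,65);b=f(302,357,58);k=f(416,357,63);print(a,b,np.linalg.norm(a-b),k)
sc=[f(*p,11) for p in [(240,215),(509,215),(507,401),(249,401)]];m=np.mean(sc,0);print(m, np.linalg.norm(sc[0]-sc[1]))
y=np.array([-.466,.885,0]);print("origin",m+6*y,"lever pt",m+6*y-17*y)
print(to((*k[:2],92)))
```

```text
[ 516.7 -224.6   65. ] [ 498.5 -193.8   58. ] 36.44053563206863 [ 512.1 -216.9   63. ]
[ 506.2 -207.    11. ] 72.06334531713796
origin [ 503.4 -201.7   11. ] lever pt [ 511.4 -216.8   11. ]
(array([ 4.9, -0.8, 77. ]), None, 'heading 27.6')
```

drive_tool([
  [0, 5, -1, 40, 0],
  [0, 5, -1, 68, 0],
  [0, 5, -1, 75, 0],
  [0, 5, -1, 75, 0],
  [0, 5, -1, 75, 0],
])

```text
time_s: 9.4
ee_pos: [513.1, -215.6, 95.8]
orientation: [0.001, 0.971, 0.24, 0.001]
ft_force: [1.1, -0.4, -0.4]
opening: 0.3
gripper_force: 0.0
```

Run:
```python
from h import *
print(status.sense()["ft_force"],to((512,-217,87),27.6))
```

```text
[ 1.1 -0.4 -0.4] (array([-1.7,  0.7,  8.8]), np.float64(0.003475031648198083), 'heading 27.8')
```

drive_tool([
  [0, -1, 0.5, 4, 0],
  [0, -1, 0.5, 7, 0],
  [0, -1, 0.5, 9.5, 0],
  [0, -1, 0.5, 11.5, 0],
  [0, -1, 0.5, 12, 0],
  [0, -1, 0.5, 12, 0],
])

```text
time_s: 10.15
ee_pos: [512.1, -216.6, 82.6]
orientation: [0.0, 0.971, 0.24, 0.0]
ft_force: [0.9, -0.3, 0.8]
opening: 0.7
gripper_force: 0.5
```

drive_tool([
  [0, 0, 0, 1, 0],
  [0, 0, 0, 2, 0],
  [0, 0, 0, 2, 0],
])

```text
time_s: 10.52
ee_pos: [512.2, -216.7, 80.6]
orientation: [0.0, 0.971, 0.24, 0.0]
ft_force: [0.4, -1.2, 3.2]
opening: 0.3
gripper_force: 1.1
```

drive_tool([
  [0, 0, 0, 0.4, 0],
  [0, 0, 0, 0.8, 0],
  [0, 0, 0, 0.8, 0],
])

```text
time_s: 10.9
ee_pos: [512.2, -216.7, 79.9]
orientation: [0.0, 0.971, 0.24, 0.0]
ft_force: [0.9, -2.6, 2.5]
opening: 0.5
gripper_force: 1.7
```

drive_tool([
  [0, 0, 0, 0.3, 0],
  [0, 0, 0, 0.6, 0],
  [0, 0, 0, 0.6, 0],
])

```text
time_s: 11.28
ee_pos: [512.2, -216.7, 79.3]
orientation: [0.0, 0.971, 0.24, 0.0]
ft_force: [2.4, -2.6, 3.9]
opening: 0.3
gripper_force: 2.0
```

drive_tool([
  [0, 0, 0, 0.2, 0],
  [0, 0, 0, 0.4, 0],
  [0, 0, 0, 0.4, 0],
])

```text
time_s: 11.65
ee_pos: [512.2, -216.6, 79.0]
orientation: [0.0, 0.971, 0.24, 0.0]
ft_force: [0.9, -2.3, 6.1]
opening: 0.6
gripper_force: 2.9
```

The force rises at the stop, so the lever has clicked. Lifting straight up.

drive_tool([
  [0, 0, 0, -4, 0],
  [0, 0, 0, -10, 0],
  [0, 0, 0, -40, 0],
  [0, 0, 0, -90, 0],
  [0, 0, 0, -90, 0],
  [0, 0, 0, -90, 0],
])

```text
time_s: 12.4
ee_pos: [511.6, -216.2, 168.5]
orientation: [-0.0, 0.971, 0.24, -0.0]
ft_force: [-0.6, 0.5, -1.0]
opening: 0.7
gripper_force: 0.0
```

Run:
```python
from h import *
import cv2
s=status.sense();im=imaging.camera("wrist");im2=imaging.camera("side")
print(s["ee_pos"],s["ft_force"],s["qvel"])
cv2.imwrite("pics/w5.png",np.hstack([cv2.resize(im[100:250,150:350,::-1],(400,300)),cv2.resize(im2[140:300,140:353,::-1],(400,300))]))
```

```text
[ 511.6 -216.2  168.5] [-0.6  0.5 -1. ] [-0.  0.  0.  0. -0.  0.]
```

View pics/w5.png

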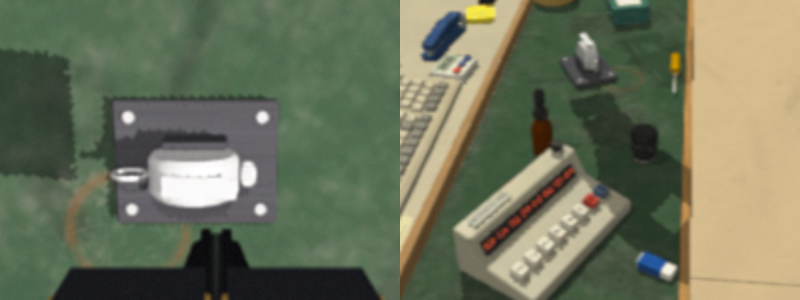

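The lever is back up, the stand is where it was relative to the desk stain, and nothing else has moved.

```bash
python3 -c "
from bench import robot; print(robot.close_job())"
```

```text
the job is handed in; nothing more can be done
None
```

The job is handed in at about 12.5 s: I tapped the leftmost key, then the rightmost key (each about 2 mm in at 6.5 N), then the tally lever to its stop at about 6.5 N. In the last pictures the keys and lever look back up and nothing else on the desk appears moved.

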